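Find the gritty painting turntable and slide it to the service mat

TASK

One of the three painting turntables has a gritty bearing. Push each one's disc round by its finger peg at least half a turn, without shifting its base, to feel which one drags; then slide that turntable along the bench, without lifting it, until all of it stands on the round dark service mat. Leave the other two turntables and everything else on the bench where they are.

Things in the scene. Friction and masses are not known exactly. Their poses are not given: they have to be found in the camera images.
- turntable_a: painting turntable, one of three alike: round black base (foot 128 mm wide, 12 mm high, then a 90 mm column) loose on rubber feet, plywood disc 136 mm wide at heights 36 to 50 mm turning about the upright centre axis. 0.95 kg, slides with 5 to 9 N. Origin: centre of its underside, on the axis. Which is gritty, and who stands where in the row, is drawn anew. Rules follow its unseen gritty_bearing or sound_bearing_1/2 inside
- disc_a (a joint): angle of turntable_a's disc, rad, positive anticlockwise from above; starts within -1 to 1, no end stops, counts on over full turns. Half a turn from the start either way takes it past 2.1 or -2.1. A sound bearing turns with under 0.4 N at the peg and coasts on a little; the gritty one needs about 2 N all the way and stops dead.
- peg_a (a point): centre of the peg's top on turntable_a: upright black finger peg 16 mm across, 20 mm high, fixed on the disc 52 mm from its axis; top 70 mm above the bench. It starts at any angle round the disc.
- turntable_b: painting turntable, one of three alike: round black base (foot 128 mm wide, 12 mm high, then a 90 mm column) loose on rubber feet, plywood disc 136 mm wide at heights 36 to 50 mm turning about the upright centre axis. 0.95 kg, slides with 5 to 9 N. Origin: centre of its underside, on the axis. Which is gritty, and who stands where in the row, is drawn anew. Rules follow its unseen gritty_bearing or sound_bearing_1/2 inside
- disc_b (a joint): angle of turntable_b's disc, rad, positive anticlockwise from above; starts within -1 to 1, no end stops, counts on over full turns. Half a turn from the start either way takes it past 2.1 or -2.1. A sound bearing turns with under 0.4 N at the peg and coasts on a little; the gritty one needs about 2 N all the way and stops dead.
- peg_b (a point): centre of the peg's top on turntable_b: upright black finger peg 16 mm across, 20 mm high, fixed on the disc 52 mm from its axis; top 70 mm above the bench. It starts at any angle round the disc.
- turntable_c: painting turntable, one of three alike: round black base (foot 128 mm wide, 12 mm high, then a 90 mm column) loose on rubber feet, plywood disc 136 mm wide at heights 36 to 50 mm turning about the upright centre axis. 0.95 kg, slides with 5 to 9 N. Origin: centre of its underside, on the axis. Which is gritty, and who stands where in the row, is drawn anew. Rules follow its unseen gritty_bearing or sound_bearing_1/2 inside
- disc_c (a joint): angle of turntable_c's disc, rad, positive anticlockwise from above; starts within -1 to 1, no end stops, counts on over full turns. Half a turn from the start either way takes it past 2.1 or -2.1. A sound bearing turns with under 0.4 N at the peg and coasts on a little; the gritty one needs about 2 N all the way and stops dead.
- peg_c (a point): centre of the peg's top on turntable_c: upright black finger peg 16 mm across, 20 mm high, fixed on the disc 52 mm from its axis; top 70 mm above the bench. It starts at any angle round the disc.
- mat: flat round dark service mat 190 mm across, under 1 mm thick (no step to climb), lying fixed on the bench beyond the row of turntables. Origin: its centre.
- pot_near: small paint pot, 45 mm across, 70 mm high, standing in front of the row between two turntables. Bystander. Origin: centre of its underside.
- brush_near: paint brush 170 mm long, lying in the other gap of the row, along x. Bystander. Origin: centre of its underside.
- pot_back: paint pot 66 mm across, 85 mm high, at the back right. Bystander. Origin: centre of its underside.
- pot_far: paint pot 66 mm across, 85 mm high, at the back. Bystander. Origin: centre of its underside.
- water_cup: ceramic cup 76 mm across, 85 mm high, at the left. Bystander. Origin: centre of its underside.
- spatula: spatula 200 mm long lying at the right. Bystander. Origin: centre of its underside.
Mind the look-alikes: they are no part of the job. Leave any green look-alike of the turntable_b alone.

How it is judged (in metres and radians):
On the way:
1. each of the three discs has been turned well round (past 2.1 rad; half a turn from the start either way always does), with the dragging turntable still in its place (within 40 mm) ((value of joint disc_a above 2.1 rad or value of joint disc_a below -2.1 rad) and (value of joint disc_b above 2.1 rad or value of joint disc_b below -2.1 rad) and (value of joint disc_c above 2.1 rad or value of joint disc_c below -2.1 rad) and distance of gritty_bearing from where it was at the start of the episode below 0.04 m), for 0.1 s.
At the end, for the whole second after the job is handed in: The turntable whose bearing drags stands upright and still on the bench with its centre within 30 mm of the mat's centre (its disc wholly over the mat); the other two are within 40 mm of where they started (horizontal distance between gritty_bearing and mat below 0.03 m and height (world z) of gritty_bearing below 0.027 m and angle between gritty_bearing's own z axis and vertical below 0.05 rad and linear speed of gritty_bearing below 0.01 m/s and angular speed of gritty_bearing below 0.1 rad/s and distance of each of sound_bearing_1, sound_bearing_2 from where it was at the start of the episode below 0.04 m); the robot touches nothing.
It fails at once if a turntable with a sound bearing is moved more than 40 mm (distance of any of sound_bearing_1, sound_bearing_2 from where it was at the start of the episode above 0.04 m).
It fails at once if the dragging turntable is lifted or tipped (15 mm, 0.2 rad) (height (world z) of gritty_bearing above 0.037 m or angle between gritty_bearing's own z axis and vertical above 0.2 rad).
It fails at once if another thing on the bench is moved more than 30 mm (distance of any of pot_near, brush_near, pot_back, pot_far, water_cup, spatula from where it was at the start of the episode above 0.03 m).
It also fails if it takes over 67 s, if anything falls off the work surface, if the arm or the gripper's body presses on something with over 40 N, if the wrist force passes 120 N, or if a joint passes its speed limit or range.

ROBOT

A 6-joint arm with a two-finger parallel gripper is mounted at the origin on the work surface. World frame = base frame: x ahead of the robot, y to its left, z up, the work surface at z = 0. Lengths are in mm, angles in rad, forces in N, time in s.
With the tool pointing down it reaches from about 350 to 875 mm from the base axis. Payload 4.2 kg.
Tool frame: the origin (TCP) lies where the fingers leave the gripper's body, on its centre line; the fingertips stand env.tip_reach ahead of it and the grasp point (between the pads) lies 51 mm ahead of it (env.tip_reach is the distance from the TCP to the fingertips, in mm); z points along the fingers, y is the line along which they close (so a half turn about z gives the same grasp; the last joint's range is limited). The gripper opens to 87 mm and grips with 3 to 60 N. Pads are 19 mm wide; open, the fingers measure 117 mm over their backs; the gripper's body (75 mm by 190 mm) begins 51 mm behind the grasp point.
Start: joints at [1.429, 0.385, 0.008, 0, -1.194, -0.259], TCP at [243.814, 575.46, 292.25] pointing down, gripper open.
Joint ranges: [-3.14, 3.14], [-1.21, 2.06], [-1.07, 1.41], [-3.16, 2.05], [-2.99, -0.16], [-3.1, 3.1]. Speed limits (rad/s): [2.79, 2.79, 3.14, 3.14, 3.14, 3.14].

INTERFACE

Orientations are given as [roll, pitch, yaw] about the fixed x, y, z axes, in that order (R = Rz(yaw) Ry(pitch) Rx(roll)).
In Python, from cell import env, imaging gives the robot as it stands.
- The arm moves only by the tool move_arm, never from a script. Its argument "series" is a list of rows, each a list of 3 entries, a list of its own where there are three numbers: the turn, a rotation vector about the world's x, y, z scaled (see below), then the shift along the world's x, y, z scaled (see below), then the closure in counts, from 0 (fully open) to 255 (shut). In form: [[[wx, wy, wz], [dx, dy, dz], hand], ...]. A call has 1 to 8 rows; each row shifts and turns the commanded pose from where the row before left it; what a row does not reach is not made up. The controller multiplies each number of a shift by 0.6 m and each number of a turn by 180 degrees. A row lasts 1/10 s, in which the tool goes at most 50 mm and 8.59 degrees, less where a joint would pass 70% of its speed; a pose out of reach is approached as far as the arm can. A call with a number of a shift or a turn outside -1 to 1 is refused whole. A call with a gripper value outside its range is refused whole. The fingers move at their own pace and stop on an object; "squeeze" is the grip in N (left out, the last holds). Time passes only in rows, so rows that do not move let the fingers close. It gives the time, the measured TCP pose, the force, the opening and the grip force at its end, in the units of the state.
- env.state(): the state, without advancing time (a new reading comes with each control period).
- imaging.capture(name): name is "scene" or "top"; returns a dict with "frame" (384x512x3 uint8, red, green, blue), "K" (3x3 intrinsics, pixels), "k1" (the pictures are not rectified: a ray, as slopes to the right and down, at radius r is drawn at 1 + k1 r^2 times it, then the intrinsics apply), "rvec" (rotation vector, rad) and "tvec" (3), from world to camera coordinates, as OpenCV has them. Camera axes: x right, y down, z forward; pixel columns grow to the right and rows downward; lengths in mm; the calibration is good to about 2 mm. A picture is of the moment at which its call begins. There is no depth.
- env.finish_job(): hands the job in; it is judged then, once.
The state is a dict: "time": time; "joint_pos": joint angles; "qvel": joint speeds; "tau": joint torques, N m; "position": TCP position; "tcp_rot": TCP orientation; "wrist_force": force on the tool from outside, world axes, zero at the start; "moment": the same for the moment, N m; "opening": finger opening in mm; "finger_force": force on a finger pad.
Only numpy, scipy, OpenCV 4.12 (cv2) and the standard library are available. Lean on these libraries where they do the work, as an engineer would, in place of code of your own. Each camera call takes 0.05 s, during which the arm holds its last target. There are 200 camera calls.

## Working session

There is one attempt and no reset: what is moved stays moved. The work goes in short steps, Python scripts to look and compute and a tool call to move; the robot and the scene stay as the last step left them, time stands still between calls to the robot, and variables do not carry over. Pictures are saved under pics/ and viewed, at most 10 in all, crops included, and the job is handed in when it is done.

Besides the shell and the picture viewer there is one more tool, called after "Request:" as name([rows], argument=value, ...), one row to a line, values as JSON. move_arm: Moves the arm, as the interface text tells. Its arguments: {"type":"object","properties":{"series":{"type":"array","items":{"type":"array"}},"squeeze":{"type":"number"}},"required":["series"]}

```bash
mkdir -p pics; cat > h.py <<'E'
import cv2,numpy as np
from cell import env,imaging
def ray(c,px):
    K=np.array(c["K"],float);u=(px[0]-K[0,2])/K[0,0];v=(px[1]-K[1,2])/K[1,1]
    d=np.array([u,v]);x=d.copy()
    for _ in range(20): x=d/(1+c["k1"]*(x@x))
    R=cv2.Rodrigues(np.array(c["rvec"],float))[0];t=np.array(c["tvec"],float).ravel()
    return -R.T@t,R.T@np.array([x[0],x[1],1])
def onplane(c,px,z):
    o,d=ray(c,px);return o+d*(z-o[2])/d[2]
def proj(c,P):
    R=cv2.Rodrigues(np.array(c["rvec"],float))[0];t=np.array(c["tvec"],float).ravel()
    p=R@np.array(P,float)+t;x=p[:2]/p[2];x=x*(1+c["k1"]*(x@x));K=np.array(c["K"])
    return np.array([K[0,0]*x[0]+K[0,2],K[1,1]*x[1]+K[1,2]])
def save(c,name): cv2.imwrite("pics/"+name,c["frame"][:,:,::-1])
E
python3 - <<'E'
from h import *
for n in("top","scene"):
    c=imaging.capture(n);save(c,n+"0.png");print(n,ray(c,(256,192)),c["k1"])
s=env.state();print(s,env.tip_reach)
E
```

```text
top (array([ 271.90374416,   23.51743976, 1583.18154535]), array([ 0.15769594, -0.01398566, -0.98739331])) -0.06146888573412618
scene (array([1580.22695304, -377.12713437,  914.70379124]), array([-0.74200393,  0.28304695, -0.60798833])) -0.03410533273093929
{'time': 0.1, 'joint_pos': array([ 1.42859788e+00,  3.85491653e-01,  6.78952058e-03, -4.21369470e-04,
       -1.19401588e+00, -2.58597434e-01]), 'qvel': array([ 9.26028021e-04, -2.04961959e-03,  1.33264366e-03,  1.51023803e-03,
       -4.73153140e-05, -4.56331941e-05]), 'tau': array([-1.09352230e-03, -3.91692567e+01,  1.87934089e+01,  4.23193529e+00,
        1.34457907e-02, -7.27017687e-05]), 'position': array([243.67190998, 575.11596962, 291.27422301]), 'tcp_rot': array([ 3.13963472e+00, -1.12934644e-04, -4.00951176e-01]), 'wrist_force': array([-0.54877646,  0.0590603 , -0.13008963]), 'moment': array([ 0.01154253, -0.04793505, -0.02982215]), 'finger_force': 0.0, 'opening': 87.16773118542322} 69.7
```

View pics/top0.png

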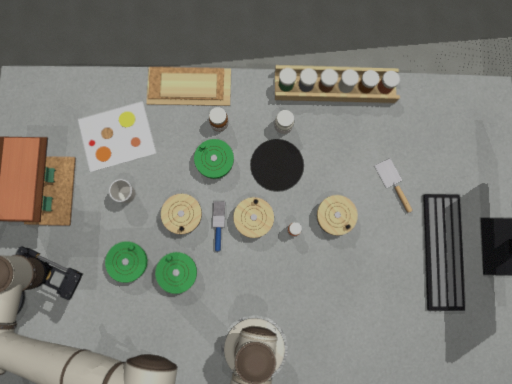

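View pics/scene0.png

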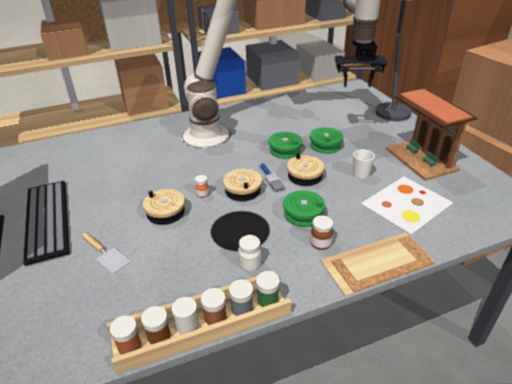

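Top view: plywood turntables are at (181,214), (254,217) and (337,215), with pegs near (181,229), (255,202) and (347,227). The mat is at (277,165). Possible mix-ups are the green look-alikes at (214,158), (126,262) and (176,273), which I leave alone. I choose the three plywood ones.

```bash
python3 - <<'E'
from h import *
c=imaging.capture("top");f=c["frame"];hsv=cv2.cvtColor(f,cv2.COLOR_RGB2HSV)
m=cv2.inRange(hsv,(12,50,110),(32,255,255))
for p in[(181,214),(254,217),(337,215)]:
    r=np.zeros_like(m);cv2.circle(r,p,24,255,-1)
    mm=m&r;cs=cv2.findContours(mm,cv2.RETR_EXTERNAL,cv2.CHAIN_APPROX_NONE)[0];k=max(cs,key=cv2.contourArea)
    (u,v),rad=cv2.minEnclosingCircle(k);C=onplane(c,(u,v),50)
    e=onplane(c,(u+rad,v),50)
    r2=np.zeros_like(m);cv2.circle(r2,(int(round(u)),int(round(v))),int(rad),255,-1)
    dk=((f.max(2)<75)*255).astype(np.uint8)&r2
    n,l,st,ce=cv2.connectedComponentsWithStats(dk);
    print("disc",(u,v),C.round(1),"R",abs(C-e)[1].round(1))
    for i in range(1,n):
        if st[i,4]>4: P=onplane(c,ce[i],62);d=P-C;print("  dark",st[i,4],ce[i].round(1),P.round(1),"r",np.hypot(*d[:2]).round(1),"ang",np.degrees(np.arctan2(d[1],d[0])).round())
r=np.zeros_like(m);cv2.circle(r,(277,165),34,255,-1)
dk=((f.max(2)<50)*255).astype(np.uint8)&r
k=max(cv2.findContours(dk,cv2.RETR_EXTERNAL,cv2.CHAIN_APPROX_NONE)[0],key=cv2.contourArea);(u,v),rad=cv2.minEnclosingCircle(k);print("mat",(u,v),onplane(c,(u,v),0),abs(onplane(c,(u+rad,v),0)-onplane(c,(u,v),0))[1])
for n,p,z in[("potnear",(295,229),70),("brush0",(219,206),5),("brush1",(218,249),5),("potfar1",(285,119),85),("pot2",(218,117),85),("green",(214,158),50),("spat",(383,165),5)]:print(n,onplane(c,p,z).round())
cv2.imwrite("pics/crop.png",cv2.resize(f[140:290,100:370],(800,444),interpolation=cv2.INTER_CUBIC)[:,:,::-1])
E
```

```text
disc (180.87850952148438, 213.8504638671875) [438.5 251.8  50. ] R 68.9
  dark 14 [181.3 228.5] [388.6 246.8  62. ] r 50.1 ang -174.0
disc (253.3000030517578, 217.10000610351562) [431.7   9.6  50. ] R 68.4
  dark 11 [255.2 201.2] [483.8   4.2  62. ] r 52.4 ang -6.0
disc (336.7330017089844, 214.83009338378906) [ 443.7 -270.7   50. ] R 68.9
  dark 11 [347.5 226.4] [ 404.4 -303.9   62. ] r 51.5 ang -140.0
mat (276.5114440917969, 164.941650390625) [622.35168209 -69.63842105   0.        ] 91.63471345863695
potnear [ 392. -128.   70.]
brush0 [473. 128.   5.]
brush1 [325. 128.   5.]
potfar1 [763. -92.  85.]
pot2 [766. 135.  85.]
green [632. 147.  50.]
spat [ 628. -447.    5.]
```

View pics/crop.png

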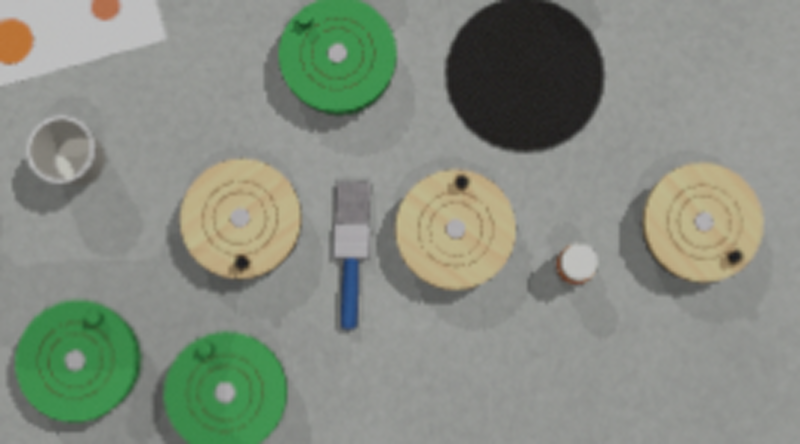

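The crop confirms three plywood discs with black pegs, clear of the greens. I'll set out for the left peg, with the fingers narrowed to straddle it.

Request:
move_arm([
  [[0,0,0.02],[0.0302,-0.0684,0],155],
  [[0,0,0.02],[0.0302,-0.0684,0],155],
  [[0,0,0.02],[0.0302,-0.0684,0],155],
  [[0,0,0.02],[0.0302,-0.0684,0],155],
  [[0,0,0.02],[0.0302,-0.0684,0],155],
  [[0,0,0.02],[0.0302,-0.0684,0],155],
  [[0,0,0.02],[0.0302,-0.0684,0],155],
  [[0,0,0.02],[0.0302,-0.0684,0],155],
], squeeze=5)

```text
time: 0.95
position: [389.0, 245.3, 292.2]
tcp_rot: [-3.142, -0.0, 0.105]
wrist_force: [0.6, 0.0, -1.2]
opening: 36.1
finger_force: 0.0
```

Request:
move_arm([
  [[0,0,0],[0,0,0],155],
  [[0,0,0],[0,0,0],155],
])

```text
time: 1.15
position: [389.0, 246.2, 292.3]
tcp_rot: [-3.141, -0.0, 0.099]
wrist_force: [0.1, 0.2, -0.4]
opening: 34.5
finger_force: 0.0
```

```bash
cat > arc.py <<'E'
import sys,numpy as np
# rows of arc: start angle deg, step deg, n, radius
a,st,n=map(float,sys.argv[1:4]);T=np.radians(a+st*np.arange(int(n)+1))
P=52*np.c_[np.cos(T),np.sin(T)];
for i,d in enumerate(np.diff(P,axis=0)/600): print(i,d.round(4).tolist(),round(a+st*(i+1)))
E
python3 - <<'E'
from h import *
s=env.state();print(s['position'],s['tcp_rot'],s['opening'],s['wrist_force'],s['joint_pos'])
E
python3 arc.py -174 -7.2 28
```

```text
[389.03710197 246.21780861 292.26213034] [-3.14135359e+00 -4.01862301e-05  9.92721402e-02] 34.545995996234396 [ 0.12933702  0.20091846 -0.38613815] [ 9.18641313e-01  1.01071576e-01 -3.75705353e-01 -1.50653855e-04
 -1.09381728e+00  7.51496310e-01]
0 [-0.0005, 0.0109] -181
1 [0.0009, 0.0108] -188
2 [0.0023, 0.0106] -196
3 [0.0036, 0.0103] -203
4 [0.0048, 0.0097] -210
5 [0.006, 0.0091] -217
6 [0.0071, 0.0082] -224
7 [0.0081, 0.0073] -232
8 [0.0089, 0.0062] -239
9 [0.0096, 0.005] -246
10 [0.0102, 0.0038] -253
11 [0.0106, 0.0025] -260
12 [0.0108, 0.0011] -268
13 [0.0109, -0.0002] -275
14 [0.0108, -0.0016] -282
15 [0.0105, -0.0029] -289
16 [0.01, -0.0042] -296
17 [0.0094, -0.0054] -304
18 [0.0087, -0.0066] -311
19 [0.0078, -0.0076] -318
20 [0.0068, -0.0085] -325
21 [0.0056, -0.0093] -332
22 [0.0044, -0.0099] -340
23 [0.0031, -0.0104] -347
24 [0.0018, -0.0107] -354
25 [0.0005, -0.0109] -361
26 [-0.0009, -0.0108] -368
27 [-0.0023, -0.0106] -376
```

Request:
move_arm([
  [[0,0,0],[0,0,-0.06],155],
  [[0,0,0],[0,0,-0.07],155],
  [[0,0,0],[0,0,-0.07],155],
  [[0,0,0],[0,0,-0.055],155],
  [[0,0,0],[0,0,-0.02],155],
  [[0,0,0],[0,0,0],155],
])

```text
time: 1.75
position: [387.7, 247.4, 125.1]
tcp_rot: [3.138, 0.004, 0.103]
wrist_force: [-0.4, -0.1, -0.2]
opening: 34.0
finger_force: 0.0
```

Request:
move_arm([
  [[0,0,-0.04],[-0.0005,0.0109,0],155],
  [[0,0,-0.04],[0.0009,0.0108,0],155],
  [[0,0,-0.04],[0.0023,0.0106,0],155],
  [[0,0,-0.04],[0.0036,0.0103,0],155],
  [[0,0,-0.04],[0.0048,0.0097,0],155],
  [[0,0,-0.04],[0.006,0.0091,0],155],
  [[0,0,-0.04],[0.0071,0.0082,0],155],
])

```text
time: 2.45
position: [403.5, 290.6, 128.5]
tcp_rot: [-3.139, 0.0, -0.781]
wrist_force: [-0.5, 0.5, 0.5]
opening: 34.3
finger_force: 0.1
```

Request:
move_arm([
  [[0,0,-0.04],[0.0081,0.0073,0],155],
  [[0,0,-0.04],[0.0089,0.0062,0],155],
  [[0,0,-0.04],[0.0096,0.005,0],155],
  [[0,0,-0.04],[0.0102,0.0038,0],155],
  [[0,0,-0.04],[0.0106,0.0025,0],155],
  [[0,0,-0.04],[0.0108,0.0011,0],155],
  [[0,0,-0.04],[0.0109,-0.0002,0],155],
])

```text
time: 3.15
position: [445.1, 306.0, 128.6]
tcp_rot: [-3.14, 0.002, -1.661]
wrist_force: [-0.5, 0.8, 0.0]
opening: 33.9
finger_force: 0.1
```

Request:
move_arm([
  [[0,0,-0.04],[0.0108,-0.0016,0],155],
  [[0,0,-0.04],[0.0105,-0.0029,0],155],
  [[0,0,-0.04],[0.01,-0.0042,0],155],
  [[0,0,-0.04],[0.0094,-0.0054,0],155],
  [[0,0,-0.04],[0.0087,-0.0066,0],155],
  [[0,0,-0.04],[0.0078,-0.0076,0],155],
  [[0,0,-0.04],[0.0068,-0.0085,0],155],
])

```text
time: 3.85
position: [483.8, 283.8, 128.7]
tcp_rot: [3.141, 0.003, -2.541]
wrist_force: [-1.4, 0.4, 0.1]
opening: 33.7
finger_force: 0.1
```

Request:
move_arm([
  [[0,0,-0.04],[0.0056,-0.0093,0],155],
  [[0,0,-0.04],[0.0044,-0.0099,0],155],
  [[0,0,-0.04],[0.0031,-0.0104,0],155],
  [[0,0,-0.04],[0.0018,-0.0107,0],155],
  [[0,0,-0.04],[0.0005,-0.0109,0],155],
  [[0,0,-0.04],[-0.0009,-0.0108,0],155],
  [[0,0,-0.04],[-0.0023,-0.0106,0],155],
])

```text
time: 4.55
position: [491.1, 240.1, 128.7]
tcp_rot: [3.139, 0.002, 2.863]
wrist_force: [0.5, 0.8, -0.1]
opening: 34.1
finger_force: 0.1
```

```bash
python3 arc.py -6 7.2 28
```

```text
0 [0.0005, 0.0109] 1
1 [-0.0009, 0.0108] 8
2 [-0.0023, 0.0106] 16
3 [-0.0036, 0.0103] 23
4 [-0.0048, 0.0097] 30
5 [-0.006, 0.0091] 37
6 [-0.0071, 0.0082] 44
7 [-0.0081, 0.0073] 52
8 [-0.0089, 0.0062] 59
9 [-0.0096, 0.005] 66
10 [-0.0102, 0.0038] 73
11 [-0.0106, 0.0025] 80
12 [-0.0108, 0.0011] 88
13 [-0.0109, -0.0002] 95
14 [-0.0108, -0.0016] 102
15 [-0.0105, -0.0029] 109
16 [-0.01, -0.0042] 116
17 [-0.0094, -0.0054] 124
18 [-0.0087, -0.0066] 131
19 [-0.0078, -0.0076] 138
20 [-0.0068, -0.0085] 145
21 [-0.0056, -0.0093] 152
22 [-0.0044, -0.0099] 160
23 [-0.0031, -0.0104] 167
24 [-0.0018, -0.0107] 174
25 [-0.0005, -0.0109] 181
26 [0.0009, -0.0108] 188
27 [0.0023, -0.0106] 196
```

Request:
move_arm([
  [[0,0,0],[0,0,0.06],155],
  [[0,0,0],[0,0,0.073],155],
  [[0,0,0.02],[-0.002,-0.078,0],155],
  [[0,0,0.02],[-0.002,-0.078,0],155],
  [[0,0,0.017],[-0.002,-0.078,0],155],
  [[0,0,0],[-0.002,-0.078,0],155],
  [[0,0,0],[-0.002,-0.078,0],155],
  [[0,0,0],[0,0,0],155],
])

```text
time: 5.35
position: [484.1, 1.5, 208.3]
tcp_rot: [3.141, 0.001, 3.041]
wrist_force: [-0.8, 0.0, -0.6]
opening: 34.0
finger_force: 0.0
```

```bash
cat > meas.py <<'E'
from h import *
def meas():
    c=imaging.capture("top");f=c["frame"];hsv=cv2.cvtColor(f,cv2.COLOR_RGB2HSV)
    m=cv2.inRange(hsv,(12,50,110),(32,255,255))
    m[:120]=0;out=[]
    for k in cv2.findContours(m,cv2.RETR_EXTERNAL,cv2.CHAIN_APPROX_NONE)[0]:
        if cv2.contourArea(k)<500: continue
        (u,v),rad=cv2.minEnclosingCircle(k);C=onplane(c,(u,v),50)
        r2=np.zeros_like(m);cv2.circle(r2,(int(round(u)),int(round(v))),int(rad),255,-1)
        dk=((f.max(2)<75)*255).astype(np.uint8)&r2
        n,l,st,ce=cv2.connectedComponentsWithStats(dk)
        print("disc",(round(u),round(v)),C.round(1),round(rad,1))
        for i in range(1,n):
            if st[i,4]>4: P=onplane(c,ce[i],62);d=P-C;print("  dark",st[i,4],P.round(1),"r",np.hypot(*d[:2]).round(1),"ang",np.degrees(np.arctan2(d[1],d[0])).round())
    return c
if __name__=="__main__":
    meas();s=env.state();print(s['time'],s['position'],s['tcp_rot'],s['wrist_force'],s['joint_pos'][5])
E
python3 meas.py
```

```text
disc (253, 217) [431.4   9.9  50. ] 20.4
  dark 95 [478.3 -13.4  62. ] r 52.5 ang -26.0
  dark 23 [475.5  38.   62. ] r 52.3 ang 32.0
disc (336, 215) [ 443.2 -269.9   50. ] 20.4
  dark 11 [ 404.4 -303.9   62. ] r 51.6 ang -139.0
disc (56, 190) [510.3 677.5  50. ] 37.8
  dark 20 [567.5 721.   62. ] r 71.8 ang 37.0
  dark 25 [560.7 710.5  62. ] r 60.1 ang 33.0
  dark 9 [523.  721.5  62. ] r 45.8 ang 74.0
  dark 27 [464.3 710.6  62. ] r 56.7 ang 144.0
  dark 9 [461.8 721.5  62. ] r 65.5 ang 138.0
5.4 [484.73990091   3.26267821 208.35371491] [3.14071684e+00 2.23661557e-03 3.04216177e+00] [0.32774255 0.47326594 0.06389833] -2.013113906884079
```

Request:
move_arm([
  [[0,0,0],[0,0.0015,-0.06],155],
  [[0,0,0],[0,0,-0.055],155],
  [[0,0,0],[0,0,-0.019],155],
  [[0,0,0],[0,0,0],155],
])

```text
time: 5.8
position: [484.3, 6.6, 125.9]
tcp_rot: [-3.14, -0.002, 3.047]
wrist_force: [-1.0, -0.1, 0.1]
opening: 34.0
finger_force: 0.0
```

Request:
move_arm([
  [[0,0,0.04],[0.0005,0.0109,0],155],
  [[0,0,0.04],[-0.0009,0.0108,0],155],
  [[0,0,0.04],[-0.0023,0.0106,0],155],
  [[0,0,0.04],[-0.0036,0.0103,0],155],
  [[0,0,0.04],[-0.0048,0.0097,0],155],
  [[0,0,0.04],[-0.006,0.0091,0],155],
  [[0,0,0.04],[-0.0071,0.0082,0],155],
])

```text
time: 6.5
position: [471.3, 48.8, 128.7]
tcp_rot: [-3.14, 0.004, -2.351]
wrist_force: [-0.4, -1.0, 0.4]
opening: 34.3
finger_force: 0.1
```

Request:
move_arm([
  [[0,0,0.04],[-0.0081,0.0073,0],155],
  [[0,0,0.04],[-0.0089,0.0062,0],155],
  [[0,0,0.04],[-0.0096,0.005,0],155],
  [[0,0,0.04],[-0.0102,0.0038,0],155],
  [[0,0,0.04],[-0.0106,0.0025,0],155],
  [[0,0,0.04],[-0.0108,0.0011,0],155],
  [[0,0,0.04],[-0.0109,-0.0002,0],155],
])

```text
time: 7.2
position: [429.8, 64.2, 128.7]
tcp_rot: [-3.137, 0.001, -1.471]
wrist_force: [0.2, 0.1, 0.2]
opening: 34.2
finger_force: 0.1
```

Request:
move_arm([
  [[0,0,0.04],[-0.0108,-0.0016,0],155],
  [[0,0,0.04],[-0.0105,-0.0029,0],155],
  [[0,0,0.04],[-0.01,-0.0042,0],155],
  [[0,0,0.04],[-0.0094,-0.0054,0],155],
  [[0,0,0.04],[-0.0087,-0.0066,0],155],
  [[0,0,0.04],[-0.0078,-0.0076,0],155],
  [[0,0,0.04],[-0.0068,-0.0085,0],155],
])

```text
time: 7.9
position: [391.5, 41.9, 128.6]
tcp_rot: [-3.137, -0.003, -0.592]
wrist_force: [0.1, -0.6, 0.4]
opening: 33.9
finger_force: 0.1
```

Request:
move_arm([
  [[0,0,0.04],[-0.0056,-0.0093,0],155],
  [[0,0,0.04],[-0.0044,-0.0099,0],155],
  [[0,0,0.04],[-0.0031,-0.0104,0],155],
  [[0,0,0.04],[-0.0018,-0.0107,0],155],
  [[0,0,0.04],[-0.0005,-0.0109,0],155],
  [[0,0,0.04],[0.0009,-0.0108,0],155],
  [[0,0,0.04],[0.0023,-0.0106,0],155],
])

```text
time: 8.6
position: [384.2, -2.0, 128.5]
tcp_rot: [-3.141, -0.004, 0.288]
wrist_force: [-0.2, 1.0, 0.5]
opening: 34.3
finger_force: 0.2
```

```bash
python3 arc.py -140 -7.2 28
```

```text
0 [-0.0065, 0.0088] -147
1 [-0.0053, 0.0095] -154
2 [-0.0041, 0.0101] -162
3 [-0.0028, 0.0105] -169
4 [-0.0014, 0.0108] -176
5 [-0.0001, 0.0109] -183
6 [0.0013, 0.0108] -190
7 [0.0026, 0.0106] -198
8 [0.0039, 0.0101] -205
9 [0.0052, 0.0096] -212
10 [0.0063, 0.0088] -219
11 [0.0074, 0.008] -226
12 [0.0083, 0.007] -234
13 [0.0091, 0.0059] -241
14 [0.0098, 0.0047] -248
15 [0.0103, 0.0034] -255
16 [0.0107, 0.0021] -262
17 [0.0109, 0.0008] -270
18 [0.0109, -0.0006] -277
19 [0.0107, -0.002] -284
20 [0.0104, -0.0033] -291
21 [0.0099, -0.0046] -298
22 [0.0092, -0.0058] -306
23 [0.0084, -0.0069] -313
24 [0.0075, -0.0079] -320
25 [0.0065, -0.0088] -327
26 [0.0053, -0.0095] -334
27 [0.0041, -0.0101] -342
```

Request:
move_arm([
  [[0,0,0],[0,0,0.06],155],
  [[0,0,0],[0,0,0.073],155],
  [[0,0,0.022],[0.0048,-0.083,0],155],
  [[0,0,0.022],[0.0048,-0.083,0],155],
  [[0,0,0.022],[0.0048,-0.083,0],155],
  [[0,0,0.022],[0.0048,-0.083,0],155],
  [[0,0,0.022],[0.0048,-0.083,0],155],
  [[0,0,0.021],[0.0096,-0.083,0],155],
])

```text
time: 9.4
position: [403.9, -303.6, 209.0]
tcp_rot: [3.137, -0.002, 0.696]
wrist_force: [0.9, 1.2, 0.2]
opening: 34.0
finger_force: 0.0
```

Request:
move_arm([
  [[0,0,0],[0,0,0],155],
  [[0,0,0],[0,0,0],155],
])

```text
time: 9.6
position: [403.5, -302.5, 207.8]
tcp_rot: [3.139, -0.001, 0.69]
wrist_force: [-0.4, 0.2, -0.4]
opening: 34.2
finger_force: 0.0
```

```bash
python3 meas.py
```

```text
disc (253, 217) [431.2  10.1  50. ] 20.4
  dark 9 [380.7   5.5  62. ] r 50.7 ang -175.0
disc (181, 214) [438.7 251.8  50. ] 20.6
  dark 12 [488.9 236.6  62. ] r 52.4 ang -17.0
disc (56, 190) [510.3 677.5  50. ] 37.8
  dark 20 [567.5 721.   62. ] r 71.8 ang 37.0
  dark 25 [560.7 710.5  62. ] r 60.1 ang 33.0
  dark 27 [464.1 710.6  62. ] r 56.8 ang 144.0
  dark 8 [460.1 721.4  62. ] r 66.7 ang 139.0
  dark 5 [428.1 722.1  62. ] r 93.5 ang 152.0
9.65 [ 403.36546853 -301.50566699  207.689464  ] [ 3.13990786e+00 -1.00188626e-03  6.92125645e-01] [-0.85933902  0.08147476  0.84212076] 2.581846152871506
```

L's peg coasted on (157°, ending at the hand's centre). M's peg stopped 10° behind, which suggests M drags. R next.

Request:
move_arm([
  [[0,0,0],[0,-0.002,-0.06],155],
  [[0,0,0],[0,0,-0.055],155],
  [[0,0,0],[0,0,-0.019],155],
  [[0,0,0],[0,0,0],155],
])

```text
time: 10.05
position: [402.8, -301.4, 125.5]
tcp_rot: [-3.139, 0.002, 0.695]
wrist_force: [-0.3, 0.1, -0.3]
opening: 34.1
finger_force: 0.0
```

Request:
move_arm([
  [[0,0,-0.04],[-0.0065,0.0088,0],155],
  [[0,0,-0.04],[-0.0053,0.0095,0],155],
  [[0,0,-0.04],[-0.0041,0.0101,0],155],
  [[0,0,-0.04],[-0.0028,0.0105,0],155],
  [[0,0,-0.04],[-0.0014,0.0108,0],155],
  [[0,0,-0.04],[-0.0001,0.0109,0],155],
  [[0,0,-0.04],[0.0013,0.0108,0],155],
])

```text
time: 10.75
position: [393.3, -259.6, 128.5]
tcp_rot: [3.141, -0.005, -0.19]
wrist_force: [0.5, -0.2, 0.2]
opening: 34.5
finger_force: 0.3
```

Request:
move_arm([
  [[0,0,-0.04],[0.0026,0.0106,0],155],
  [[0,0,-0.04],[0.0039,0.0101,0],155],
  [[0,0,-0.04],[0.0052,0.0096,0],155],
  [[0,0,-0.04],[0.0063,0.0088,0],155],
  [[0,0,-0.04],[0.0074,0.008,0],155],
  [[0,0,-0.04],[0.0083,0.007,0],155],
  [[0,0,-0.04],[0.0091,0.0059,0],155],
])

```text
time: 11.45
position: [418.8, -223.4, 128.4]
tcp_rot: [-3.139, -0.003, -1.07]
wrist_force: [0.8, -0.8, -0.1]
opening: 34.4
finger_force: 0.3
```

Request:
move_arm([
  [[0,0,-0.04],[0.0098,0.0047,0],155],
  [[0,0,-0.04],[0.0103,0.0034,0],155],
  [[0,0,-0.04],[0.0107,0.0021,0],155],
  [[0,0,-0.04],[0.0109,0.0008,0],155],
  [[0,0,-0.04],[0.0109,-0.0006,0],155],
  [[0,0,-0.04],[0.0107,-0.002,0],155],
  [[0,0,-0.04],[0.0104,-0.0033,0],155],
])

```text
time: 12.15
position: [462.6, -220.2, 128.2]
tcp_rot: [-3.139, 0.001, -1.95]
wrist_force: [-1.4, 0.5, -0.4]
opening: 34.1
finger_force: 0.5
```

Request:
move_arm([
  [[0,0,-0.04],[0.0099,-0.0046,0],155],
  [[0,0,-0.04],[0.0092,-0.0058,0],155],
  [[0,0,-0.04],[0.0084,-0.0069,0],155],
  [[0,0,-0.04],[0.0075,-0.0079,0],155],
  [[0,0,-0.04],[0.0065,-0.0088,0],155],
  [[0,0,-0.04],[0.0053,-0.0095,0],155],
  [[0,0,-0.04],[0.0041,-0.0101,0],155],
])

```text
time: 12.85
position: [493.7, -252.6, 128.5]
tcp_rot: [-3.139, 0.004, -2.83]
wrist_force: [0.4, 0.3, 0.5]
opening: 34.4
finger_force: 0.5
```

Request:
move_arm([
  [[0,0,0],[0,0,0.06],155],
  [[0,0,0],[0,0,0.073],155],
  [[0,0,0],[0,0,0.05],155],
])

```text
time: 13.15
position: [493.4, -252.9, 241.3]
tcp_rot: [-3.137, 0.005, -2.824]
wrist_force: [0.7, -0.7, 0.4]
opening: 33.9
finger_force: 0.0
```

```bash
python3 meas.py
```

```text
disc (337, 215) [ 442.1 -273.    50. ] 19.7
  dark 205 [ 483.5 -253.4   62. ] r 45.8 ang 25.0
disc (253, 217) [431.8   9.9  50. ] 20.4
  dark 16 [381.1   5.   62. ] r 50.9 ang -174.0
disc (181, 214) [438.7 251.8  50. ] 20.6
  dark 12 [488.9 236.6  62. ] r 52.4 ang -17.0
disc (56, 190) [510.3 677.5  50. ] 37.8
  dark 33 [551.7 721.1  62. ] r 60.1 ang 47.0
  dark 27 [562.3 710.3  62. ] r 61.4 ang 32.0
  dark 6 [490.6 720.6  62. ] r 47.3 ang 115.0
  dark 28 [463.7 710.7  62. ] r 57.2 ang 145.0
  dark 9 [461.1 721.1  62. ] r 65.7 ang 139.0
  dark 7 [428.1 722.1  62. ] r 93.5 ang 152.0
13.2 [ 495.419412   -253.71049733  246.41861918] [-3.13102285  0.01254834 -2.82296321] [ 1.18454615 -1.04190939  3.48458705] -1.0736041914214844
```

Request:
move_arm([
  [[0,0,0.04],[-0.04,0.06,0],155],
  [[0,0,0.04],[-0.04,0.06,0],155],
  [[0,0,0.04],[-0.04,0.06,0],155],
  [[0,0,0.04],[-0.04,0.06,0],155],
  [[0,0,0],[0,0,0],155],
])

```text
time: 13.7
position: [393.5, -106.2, 237.7]
tcp_rot: [-3.14, 0.003, -2.316]
wrist_force: [0.5, 0.1, 0.1]
opening: 33.7
finger_force: 0.0
```

```bash
python3 meas.py; python3 arc.py 26 -7.2 10
```

```text
disc (337, 215) [ 443.8 -270.4   50. ] 20.3
  dark 10 [ 488.6 -243.6   62. ] r 52.2 ang 31.0
  dark 9 [ 463.9 -222.9   62. ] r 51.6 ang 67.0
disc (181, 214) [439.2 252.6  50. ] 20.5
  dark 12 [488.9 236.6  62. ] r 52.2 ang -18.0
disc (56, 190) [510.3 677.5  50. ] 37.8
  dark 21 [567.2 721.1  62. ] r 71.6 ang 37.0
  dark 27 [562.3 710.3  62. ] r 61.4 ang 32.0
  dark 5 [529.9 720.6  62. ] r 47.3 ang 66.0
  dark 28 [463.7 710.7  62. ] r 57.2 ang 145.0
  dark 8 [460.1 721.4  62. ] r 66.7 ang 139.0
  dark 6 [429.8 722.2  62. ] r 92.1 ang 151.0
13.75 [ 395.41896532 -107.22717471  238.01370148] [-3.13845075  0.00333886 -2.31839237] [0.02799326 0.11746891 0.02653233] -0.8838978932964481
0 [0.0041, -0.0101] 19
1 [0.0029, -0.0105] 12
2 [0.0015, -0.0108] 4
3 [0.0002, -0.0109] -3
4 [-0.0012, -0.0108] -10
5 [-0.0026, -0.0106] -17
6 [-0.0039, -0.0102] -24
7 [-0.0051, -0.0096] -32
8 [-0.0063, -0.0089] -39
9 [-0.0073, -0.008] -46
```

Forces are within the noise, so I'll do a clearer flick test: push the peg quickly with closed fingers, stop, and see whether the disc coasts. M first.

Request:
move_arm([
  [[0,0,-0.0437],[-0.00375,0.0396,0],255],
  [[0,0,-0.0437],[-0.00375,0.0396,0],255],
  [[0,0,-0.0437],[-0.00375,0.0396,0],255],
  [[0,0,-0.0437],[-0.00375,0.0396,0],255],
  [[0,0,-0.0437],[-0.00375,0.0396,0],255],
  [[0,0,-0.0437],[-0.00375,0.0396,0],255],
  [[0,0,0],[0,0,0],255],
  [[0,0,0],[0,0,0],255],
])

```text
time: 14.55
position: [383.3, 33.9, 236.8]
tcp_rot: [3.141, 0.002, 3.138]
wrist_force: [0.7, -1.2, 0.7]
opening: 0.4
finger_force: 0.0
```

```bash
python3 - <<'E'
from h import *
c=imaging.capture("top");s=env.state();print(s['position'],s['tcp_rot'],s['opening'])
cv2.imwrite("pics/m1.png",cv2.resize(c["frame"][170:260,190:370],(800,400))[:,:,::-1])
E
```

```text
[383.10031914  33.45870591 236.49941303] [3.14123425e+00 1.26229779e-03 3.13705730e+00] 0.3187111894780912
```

View pics/m1.png

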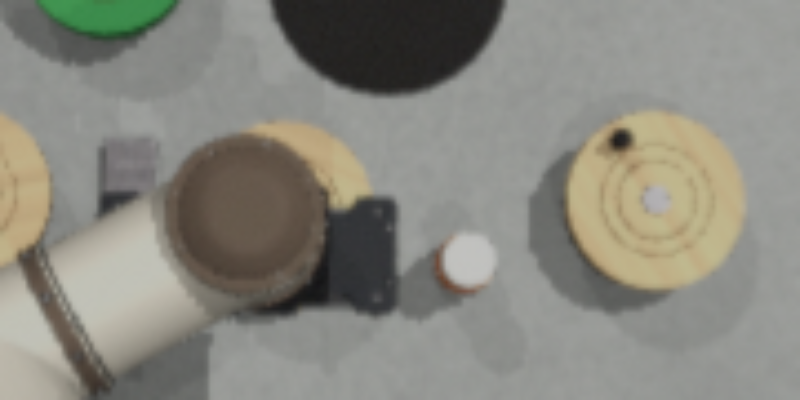

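The crop shows R's disc clear, with its peg at upper left (crop 620,138). The hand covers M's near half. Now flick M.

Request:
move_arm([
  [[0,0,0],[-0.003,0.001,-0.075],255],
  [[0,0,0],[0,0,-0.07],255],
  [[0,0,0],[0,0,-0.038],255],
  [[0,0,0],[0,0,0],255],
  [[0,0,0],[0.003,-0.065,0],255],
  [[0,0,0],[0,0,0],255],
  [[0,0,0],[0,0,0],255],
  [[0,0,0],[0,0,0],255],
])

```text
time: 15.4
position: [383.3, -4.6, 127.1]
tcp_rot: [3.141, 0.002, 3.136]
wrist_force: [-0.1, -0.2, -0.5]
opening: 0.2
finger_force: 0.0
```

Request:
move_arm([
  [[0,0,0],[0,0.02,0.07],255],
  [[0,0,0],[0,0,0.08],255],
  [[0,0,0],[0.02,-0.08,0.033],255],
  [[0,0,0],[0.026,-0.08,0],255],
  [[0,0,0],[0.026,-0.08,0],255],
  [[0,0,0],[0.026,-0.08,0],255],
  [[0,0,0],[0,0,0],255],
])

```text
time: 16.1
position: [441.8, -184.4, 235.1]
tcp_rot: [-3.14, 0.002, 3.131]
wrist_force: [0.0, 0.3, 0.1]
opening: 0.7
finger_force: 0.0
```

```bash
python3 meas.py
```

```text
disc (181, 214) [438.7 251.8  50. ] 20.6
  dark 12 [488.9 236.6  62. ] r 52.4 ang -17.0
disc (56, 190) [510.3 677.5  50. ] 37.8
  dark 21 [567.2 721.1  62. ] r 71.6 ang 37.0
  dark 25 [560.7 710.5  62. ] r 60.1 ang 33.0
  dark 5 [529.9 720.6  62. ] r 47.3 ang 66.0
  dark 27 [464.1 710.6  62. ] r 56.8 ang 144.0
  dark 8 [460.1 721.4  62. ] r 66.7 ang 139.0
  dark 6 [429.8 722.2  62. ] r 92.1 ang 151.0
16.15 [ 440.68340913 -182.37760165  234.72387544] [-3.14147860e+00  2.43138001e-04  3.13177288e+00] [-1.37701094  0.59407575  0.27692377] -1.5300221448581028
```

Request:
move_arm([
  [[0,0,0.043],[0.0142,-0.0152,0],255],
  [[0,0,0.043],[0.0142,-0.0152,0],255],
  [[0,0,0.043],[0.0142,-0.0152,0],255],
  [[0,0,0.043],[0.0142,-0.0152,0],255],
  [[0,0,0],[0,0,0],255],
  [[0,0,0],[0,0,0],255],
])

```text
time: 16.75
position: [473.9, -215.7, 234.7]
tcp_rot: [3.141, -0.0, -2.608]
wrist_force: [-1.4, 0.4, -0.7]
opening: 0.3
finger_force: 0.0
```

```bash
python3 meas.py|grep -v "7[12]"; python3 -c "
from h import *
s=env.state();print(s['position'],s['tcp_rot'])"
```

```text
disc (253, 217) [432.   10.6  50. ] 20.2
disc (181, 214) [438.7 251.8  50. ] 20.6
  dark 12 [488.9 236.6  62. ] r 52.4 ang -17.0
disc (56, 190) [510.3 677.5  50. ] 37.8
16.8 [ 473.7836756  -215.73588463  234.76434707] [ 3.14107905e+00 -7.62796813e-05 -2.60777787e+00] [ 0.29000341 -0.37342055  0.37929114] -0.9212705383301621
[ 473.7836756  -215.73588463  234.76434707] [ 3.14107905e+00 -7.62796813e-05 -2.60777787e+00]
```

Request:
move_arm([
  [[0,0,0],[0,-0.003,-0.075],255],
  [[0,0,0],[0,0,-0.07],255],
  [[0,0,0],[0,0,-0.034],255],
  [[0,0,0],[0,0,0],255],
  [[0,0,0],[0.0325,-0.057,0],255],
  [[0,0,0],[0,0,0],255],
  [[0,0,0],[0,0,0],255],
  [[0,0,0],[0,0,0],255],
])

```text
time: 17.6
position: [493.6, -252.6, 128.3]
tcp_rot: [-3.141, 0.001, -2.607]
wrist_force: [0.0, -0.0, -1.2]
opening: 0.5
finger_force: 0.0
```

Request:
move_arm([
  [[0,0,0],[-0.01,0.018,0.07],255],
  [[0,0,0],[0,0,0.08],255],
  [[0,0,0],[0.02,0.08,0.033],255],
  [[0,0,0],[0.026,0.08,0],255],
  [[0,0,0],[0.026,0.08,0],255],
  [[0,0,0],[0,0,0],255],
])

```text
time: 18.2
position: [531.0, -97.1, 237.1]
tcp_rot: [-3.141, 0.003, -2.6]
wrist_force: [-0.5, -0.4, -0.1]
opening: 0.4
finger_force: 0.0
```

```bash
python3 - <<'E'
from meas import *
c=meas()
cv2.imwrite("pics/m2.png",cv2.resize(c["frame"][170:260,190:370],(800,400))[:,:,::-1])
s=env.state();print(s['position'])
E
```

```text
disc (337, 215) [ 443.5 -270.9   50. ] 20.4
  dark 11 [ 490.1 -296.6   62. ] r 53.2 ang -29.0
disc (181, 213) [440.6 252.5  50. ] 20.5
  dark 12 [488.9 236.6  62. ] r 50.8 ang -18.0
disc (56, 190) [510.3 677.5  50. ] 37.8
  dark 22 [566.1 721.   62. ] r 70.7 ang 38.0
  dark 26 [561.5 710.4  62. ] r 60.8 ang 33.0
  dark 10 [521.3 721.5  62. ] r 45.4 ang 76.0
  dark 6 [490.6 720.6  62. ] r 47.3 ang 115.0
  dark 29 [463.4 710.8  62. ] r 57.5 ang 145.0
  dark 10 [462.5 721.3  62. ] r 64.8 ang 138.0
  dark 6 [429.8 722.2  62. ] r 92.1 ang 151.0
[530.05728454 -98.96924815 236.70762423]
```

View pics/m2.png

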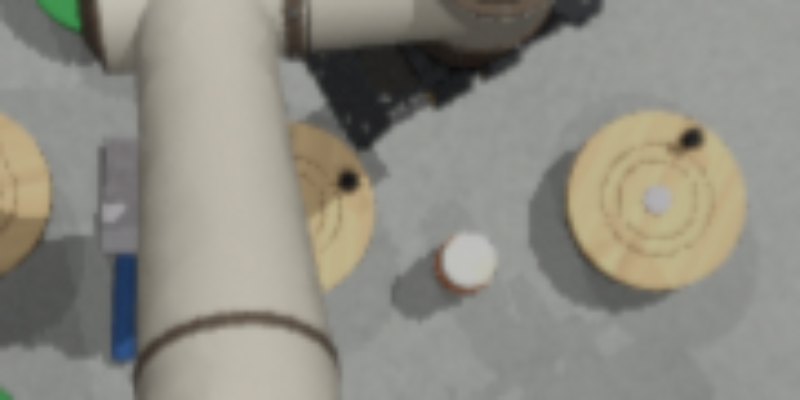

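M's peg is at crop (348,180), about −66°, so it coasted some 65° past contact. R's peg at (692,138), about −29°, went only about 20° past. I'll flick L the same way to compare.

Request:
move_arm([
  [[0,0,-0.0334],[-0.0067,0.076,0],255],
  [[0,0,-0.0334],[-0.0067,0.076,0],255],
  [[0,0,-0.0334],[-0.0067,0.076,0],255],
  [[0,0,-0.0334],[-0.0067,0.076,0],255],
  [[0,0,-0.0334],[-0.0067,0.076,0],255],
  [[0,0,-0.0334],[-0.0067,0.076,0],255],
  [[0,0,-0.0334],[-0.0067,0.076,0],255],
  [[0,0,-0.0334],[-0.0067,0.076,0],255],
])

```text
time: 19.05
position: [496.9, 263.5, 236.4]
tcp_rot: [3.141, 0.0, 2.832]
wrist_force: [0.5, -0.4, 0.7]
opening: 1.0
finger_force: 0.0
```

Request:
move_arm([
  [[0,0,0],[0,0,-0.075],255],
  [[0,0,0],[0,0,-0.07],255],
  [[0,0,0],[0,0,-0.036],255],
  [[0,0,0],[0,0,0],255],
])

```text
time: 19.45
position: [495.8, 260.6, 124.1]
tcp_rot: [-3.135, -0.004, 2.836]
wrist_force: [-0.0, -0.3, -0.5]
opening: 0.8
finger_force: 0.0
```

Request:
move_arm([
  [[0,0,0],[-0.0185,-0.06,0],255],
  [[0,0,0],[0,0,0],255],
  [[0,0,0],[0,0,0],255],
  [[0,0,0],[0,0,0],255],
])

```text
time: 19.85
position: [487.6, 227.3, 128.8]
tcp_rot: [3.139, 0.002, 2.837]
wrist_force: [-0.3, 0.4, 0.4]
opening: 0.5
finger_force: 0.0
```

Request:
move_arm([
  [[0,0,0],[0.006,0.018,0.07],255],
  [[0,0,0],[0,0,0.08],255],
  [[0,0,0.04],[0.02,-0.08,0.033],255],
  [[0,0,0.04],[0.026,-0.08,0],255],
  [[0,0,0.04],[0.026,-0.08,0],255],
  [[0,0,0.04],[0.02,-0.08,0],255],
  [[0,0,0.04],[0,-0.08,0],255],
])

```text
time: 20.55
position: [546.1, 0.1, 236.8]
tcp_rot: [-3.141, 0.003, -2.812]
wrist_force: [1.1, 0.9, 0.5]
opening: 0.8
finger_force: 0.0
```

```bash
python3 meas.py|grep -v 7[12]
```

```text
disc (253, 217) [431.9   9.7  50. ] 20.4
  dark 11 [453.1 -37.6  62. ] r 51.8 ang -66.0
disc (337, 215) [ 443.5 -270.9   50. ] 20.4
  dark 11 [ 490.1 -296.6   62. ] r 53.2 ang -29.0
disc (180, 213) [441.3 253.9  50. ] 20.3
disc (56, 190) [510.3 677.5  50. ] 37.8
```

Request:
move_arm([
  [[0,0,0.0205],[-0.0325,-0.069,0],0],
  [[0,0,0.0205],[-0.0325,-0.069,0],0],
  [[0,0,0.0205],[-0.0325,-0.069,0],0],
  [[0,0,0.0205],[-0.0325,-0.069,0],0],
  [[0,0,0.0205],[-0.0325,-0.069,0],0],
  [[0,0,0.0205],[-0.0325,-0.069,0],0],
  [[0,0,0.0205],[-0.0325,-0.069,0],0],
  [[0,0,0.0205],[-0.0325,-0.069,0],0],
])

```text
time: 21.4
position: [388.1, -331.2, 236.9]
tcp_rot: [-3.139, 0.0, -2.3]
wrist_force: [2.0, -0.0, 0.7]
opening: 56.2
finger_force: 0.0
```

```bash
python3 meas.py|grep -v 7[12]
```

```text
disc (253, 217) [431.6   9.5  50. ] 20.4
  dark 11 [453.1 -37.6  62. ] r 51.8 ang -66.0
disc (181, 213) [440.5 252.5  50. ] 20.6
  dark 12 [409.1 210.5  62. ] r 52.4 ang -127.0
disc (56, 190) [510.3 677.5  50. ] 37.8
```

L coasted about 70°, M about 65° and R only about 20°. R also gave the highest finger force, so R drags. Now I'll get behind R with the fingers open and push it towards the mat.

Request:
move_arm([
  [[0,0,0],[0,0,-0.07],0],
  [[0,0,0],[0,0,-0.07],0],
  [[0,0,0],[0,0,-0.06],0],
  [[0,0,0],[0,0,-0.032],0],
  [[0,0,0],[0,0,0],0],
])

```text
time: 21.95
position: [387.5, -329.0, 94.4]
tcp_rot: [3.136, -0.002, -2.303]
wrist_force: [-0.4, 0.1, 0.2]
opening: 86.9
finger_force: 0.0
```

```bash
python3 -c "
from h import *
s=env.state();p=s['position'];print(p,s['tcp_rot'],s['opening'])
d=np.array([.664,.747]);g=np.array([622.4,-69.6])-62*d-p[:2];print(g,g@d)
r=p[:2]-[443.6,-270.7];print('along',r@d,'lat',r@[-.747,.664])"
```

```text
[ 387.5141729  -329.01677362   94.37783706] [ 3.13624725e+00 -1.72012018e-03 -2.30343667e+00] 86.85377498571668
[193.7178271  213.10277362] 287.8164090898321
along -80.80361908983217 lat 3.1737751553912754
```

Request:
move_arm([
  [[0,0,0],[0.017,0.0125,0.004],0],
  [[0,0,0],[0.0144,0.0162,0],0],
  [[0,0,0],[0.0144,0.0162,0],0],
  [[0,0,0],[0.0144,0.0162,0],0],
  [[0,0,0],[0.0144,0.0162,0],0],
  [[0,0,0],[0.0144,0.0162,0],0],
  [[0,0,0],[0.0144,0.0162,0],0],
  [[0,0,0],[0.0144,0.0162,0],0],
])

```text
time: 22.75
position: [459.3, -253.7, 100.9]
tcp_rot: [-3.141, -0.001, -2.302]
wrist_force: [-3.8, -5.4, 2.3]
opening: 87.2
finger_force: 3.6
```

Request:
move_arm([
  [[0,0,0],[0.0144,0.0162,0],0],
  [[0,0,0],[0.0144,0.0162,0],0],
  [[0,0,0],[0.0144,0.0162,0],0],
  [[0,0,0],[0.0144,0.0162,0],0],
  [[0,0,0],[0.0144,0.0162,0],0],
  [[0,0,0],[0.0144,0.0162,0],0],
  [[0,0,0],[0.0144,0.0162,0],0],
  [[0,0,0],[0,0,0],0],
])

```text
time: 23.55
position: [520.9, -184.7, 100.8]
tcp_rot: [-3.139, 0.001, -2.301]
wrist_force: [-0.0, 1.1, 0.4]
opening: 86.9
finger_force: 0.3
```

```bash
python3 - <<'E'
from meas import *
c=meas()
cv2.imwrite("pics/p1.png",cv2.resize(c["frame"][100:260,190:400],(735,560))[:,:,::-1])
s=env.state();p=s['position'];print(p,s['tcp_rot'],s['wrist_force'],np.array([622.4,-69.6])-62*np.array([.664,.747])-p[:2])
E
```

```text
disc (181, 213) [440.7 252.7  50. ] 20.7
  dark 12 [409.1 210.5  62. ] r 52.8 ang -127.0
disc (56, 190) [510.3 677.5  50. ] 37.8
  dark 32 [551.9 721.2  62. ] r 60.3 ang 46.0
  dark 28 [562.7 710.2  62. ] r 61.7 ang 32.0
  dark 6 [490.6 720.6  62. ] r 47.3 ang 115.0
  dark 29 [464.3 710.5  62. ] r 56.6 ang 144.0
  dark 9 [461.1 721.1  62. ] r 65.7 ang 139.0
  dark 6 [429.8 722.2  62. ] r 92.1 ang 151.0
[ 520.78379153 -184.95116861  100.58054102] [-3.13912800e+00  2.10896890e-03 -2.30140767e+00] [-0.51319146  0.23004696  0.4937697 ] [60.44820847 69.03716861]
```

View pics/p1.png

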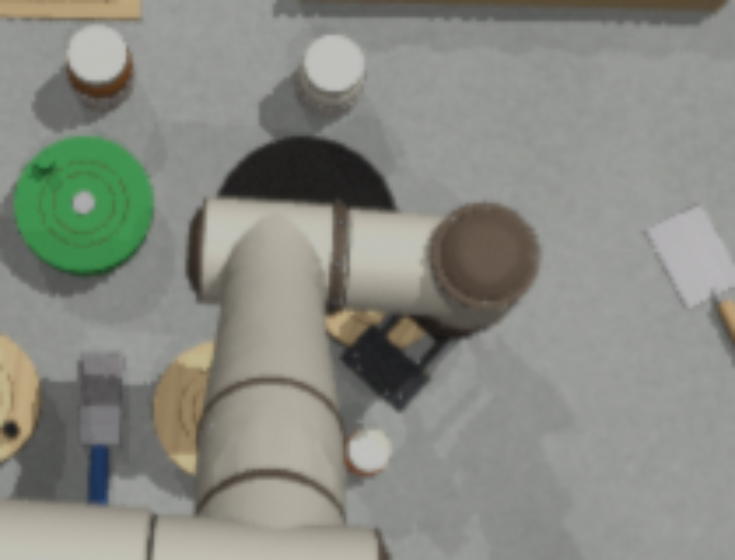

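The disc is held between the fingers (crop ~350,325) and moving as expected. Finish the push, back off and look.

Request:
move_arm([
  [[0,0,0],[0.0144,0.0164,0],0],
  [[0,0,0],[0.0144,0.0164,0],0],
  [[0,0,0],[0.0144,0.0164,0],0],
  [[0,0,0],[0.0144,0.0164,0],0],
  [[0,0,0],[0.0144,0.0164,0],0],
  [[0,0,0],[0.0144,0.0164,0],0],
  [[0,0,0],[0.0144,0.0164,0],0],
  [[0,0,0],[0,0,0],0],
])

```text
time: 24.4
position: [580.2, -116.7, 99.9]
tcp_rot: [-3.141, -0.0, -2.302]
wrist_force: [-2.3, -2.0, 2.6]
opening: 86.8
finger_force: 1.4
```

Request:
move_arm([
  [[0,0,0],[-0.025,-0.028,0],0],
  [[0,0,0],[-0.04,-0.045,0],0],
  [[0,0,0],[-0.02,-0.03,0.07],0],
  [[0,0,0],[-0.02,-0.06,0.04],0],
  [[0,0,0],[-0.05,-0.06,0.04],0],
  [[0,0,0],[-0.05,-0.06,0.04],0],
  [[0,0,0],[-0.05,-0.06,0],0],
  [[0,0,0],[0,0,0],0],
])

```text
time: 25.2
position: [426.3, -322.5, 211.8]
tcp_rot: [-3.139, 0.002, -2.31]
wrist_force: [-0.2, 0.1, -0.8]
opening: 87.2
finger_force: 0.0
```

```bash
python3 - <<'E'
from meas import *
c=meas()
cv2.imwrite("pics/p2.png",cv2.resize(c["frame"][100:260,150:430],(800,457))[:,:,::-1])
s=env.state();print(s['position'],s['time'])
E
```

```text
disc (253, 217) [432.    9.7  50. ] 20.4
  dark 12 [453.2 -37.2  62. ] r 51.5 ang -66.0
disc (181, 213) [440.5 252.3  50. ] 20.6
  dark 12 [409.1 210.5  62. ] r 52.3 ang -127.0
disc (56, 190) [510.3 677.5  50. ] 37.8
  dark 32 [551.9 721.2  62. ] r 60.3 ang 46.0
  dark 28 [562.7 710.2  62. ] r 61.7 ang 32.0
  dark 5 [488.9 720.4  62. ] r 47.9 ang 117.0
  dark 29 [462.9 710.5  62. ] r 57.7 ang 145.0
  dark 9 [461.1 721.1  62. ] r 65.7 ang 139.0
  dark 6 [429.8 722.2  62. ] r 92.1 ang 151.0
disc (278, 163) [618.5 -70.9  50. ] 20.0
  dark 12 [666.  -91.9  62. ] r 51.9 ang -24.0
[ 427.71783797 -321.35915835  211.32358474] 25.25
```

View pics/p2.png

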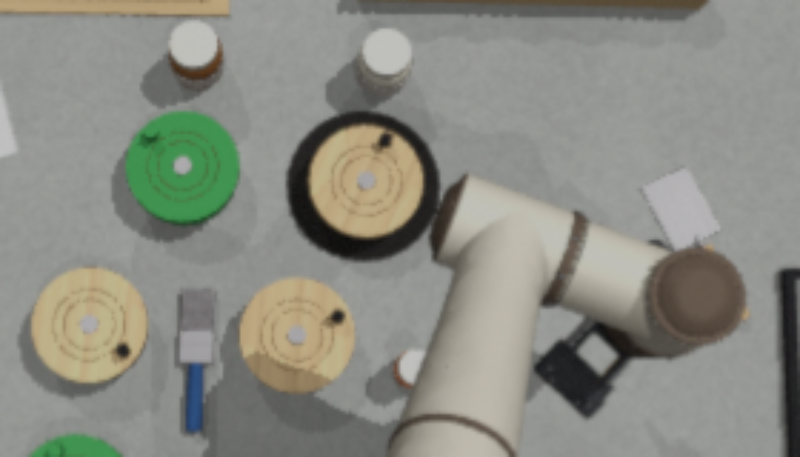

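The turntable sits on the mat, with its disc at crop (367,180), about 4 mm off the mat centre. The others are unmoved and the hand is clear.

```bash
python3 -c "
from h import *
print(env.finish_job())"
```

```text
the job is handed in; nothing more can be done
None
```

The right-hand turntable was the one that dragged: flicked, its disc coasted only about 20° against 65–70° for the other two. It now stands about 4 mm off the mat's centre, the other two stayed within about 3 mm of their starts, and the job was handed in at about 25 s with no verdict shown.

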